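Strip a valve trim and lay out its parts

ROBOT

A 6-joint arm with a two-finger parallel gripper is mounted at the origin on a cart in front of the work surface, level with it; the furniture and walls round the work are solid. World frame = base frame: x ahead of the robot, y to its left, z up, the work surface at z = 0. Lengths are in m, angles in rad, forces in N, time in s.
With the tool pointing down it reaches from about 0.3 to 0.775 m from the base axis. Payload 14.6 kg.
Tool frame: the origin (TCP) lies on the centre line of the jaws, within the pads' length; the fingertips stand env.nose_length ahead of it and the grasp point (between the pads) is the TCP (env.nose_length is the distance from the TCP to the fingertips, in m); z points along the fingers, y is the line along which they close (so a half turn about z gives the same grasp; the last joint's range is limited). The gripper opens to 94 mm and grips with 3 to 60 N. Pads are 16 mm wide; open, the fingers measure 119 mm over their backs; the gripper's body (75 mm by 177 mm) begins 78 mm behind the grasp point.
Start: joints at [1.153, 0.3, 1.521, -0, 1.321, -0.067], TCP at [0.189, 0.516, 0.224] pointing down, gripper open.
Joint ranges: [-3.03, 3.03], [-0.79, 2.21], [0.23, 2.52], [-1.04, 4.18], [0, 3.07], [-2.55, 2.55]. Speed limits (rad/s): [2.22, 2.22, 2.57, 3.14, 3.14, 3.14].

INTERFACE

Orientations are given as a rotation vector (axis times angle).
In Python, from station import readout, eyes, env gives the robot as it stands.
- The arm moves only by the tool carry_out, never from a script. Its argument "deltas" is one flat list of numbers, 7 for each row, row after row: the shift along the world's x, y, z in units of 25 mm (1.0 is 25 mm), then the turn, a rotation vector about the world's x, y, z in units of 5 degrees (1.0 is 5 degrees), then the opening, from -1 (shut) to 1 (fully open). A call has 1 to 12 rows; each row shifts and turns the commanded pose from where the row before left it; what a row does not reach is not made up. A row lasts 1/8 s, in which the tool goes at most 62.5 mm and 10.7 degrees, less where a joint would pass 70% of its speed; a pose out of reach is approached as far as the arm can. A call is refused whole if a number of a shift passes 1 or a number of a turn 1, either way. A call with a gripper value outside its range is refused whole. The fingers move at their own pace and stop on an object; the grip force is fixed at half the most. Time passes only in rows, so rows that do not move let the fingers close. It gives the time, the measured TCP pose, the force, the opening and the grip force at its end, in the units of the state.
- readout.read_state(): the state, without advancing time (a new reading comes with each control period).
- eyes.snapshot(name): name is "scene" or "side" or "wrist"; returns a dict with "pixels" (384x512x3 uint8, red, green, blue), "fovy" (degrees; the focal length in pixels is half the picture's height over the tangent of half this angle, whatever the lens; pixels are square), "cx", "cy" (the principal point, pixels), "rvec" (rotation vector, rad) and "tvec" (3), from world to camera coordinates, as OpenCV has them; the wrist camera has in their place "mount" (4x4, takes a point from camera to tool coordinates, whose origin is the TCP and whose axes are the flange's). Camera axes: x right, y down, z forward; pixel columns grow to the right and rows downward; lengths in m; the calibration is good to about 2 mm. A picture is of the moment at which its call begins: read the wrist's pose just before it. There is no depth.
- env.hand_in(): hands the job in; it is judged then, once.
The state is a dict: "clock": time; "joint_positions": joint angles; "qd": joint speeds; "joint_torque": joint torques, N m; "tcp_pos": TCP position; "orientation": TCP orientation; "contact_force": force on the tool from outside, world axes, zero at the start; "ft_torque": the same for the moment, N m; "grip_width": finger opening in m; "grip_force": force on a finger pad.
Only numpy, scipy, OpenCV 4.12 (cv2) and the standard library are available. Lean on these libraries where they do the work, as an engineer would, in place of code of your own. Each camera call takes 0.05 s, during which the arm holds its last target. There are 200 camera calls.

TASK

Strip the control-valve trim that stands stacked on the round stand, one part at a time from the top down: stand the brass guide bush in the round dish, stand the plug head down in the hole of the wooden holder, slip the cage over the peg until it rests on the peg's base, and lay the seat ring flat in the middle of the round lapping plate. Keep every part the same way up as it stood and set it down, do not drop it. Leave the big cast bonnet alone.

Things in the scene. Friction and masses are not known exactly. Their poses are not given: they have to be found in the camera images.
- guide_bush: Top part of the stack: brass sleeve, 42 mm outside diameter, 28 mm high, 16 mm bore, loose round the plug's stem and resting on the cage. Origin: centre of its underside, z up. The stem stands 26 mm above its top: lift straight up over 55 mm. Grip across the diameter, fingertips at least 2 mm above the origin (the cage below is wider). 0.22 kg.
- plug: Valve plug: steel head 30 mm diameter, 36 mm high, with a stem of 12 mm diameter, 60 mm long, upright on top. Origin: centre of the head's flat underside, z up along the stem. The head starts inside the cage (2 mm clearance), on the seat ring; with the bush off, the stem stands free from 42 to 96 mm above the origin. Grip the stem, lift straight up over 50 mm. 0.3 kg.
- cage: Cage: dark steel sleeve with windows, 50 mm outside diameter, 34 mm bore, 42 mm high. Origin: centre of its underside, z up. At the start its lowest 4 mm sits in the recess of the seat ring, which is wider: keep the fingertips at least 6 mm above the origin. Grip across the diameter. 0.32 kg.
- seat_ring: Bottom part: steel ring, 64 mm outside diameter, 18 mm high, 24 mm bore; a recess 54 mm diameter, 4 mm deep in its top takes the cage's foot. Origin: centre of its underside, z up. Grip across the diameter; it overhangs the neck of the stand by 4 mm all round. 0.3 kg.
- stand: Fixed round stand under the stack: foot 100 mm diameter, 10 mm high; above it a neck of 56 mm diameter up to 34 mm, with a spigot of 20 mm diameter, 8 mm high, in the seat ring's bore. Origin: centre of its underside, on the table. All parts start on its upright axis, with origins above the table: seat ring 34, cage 48, plug 48, guide bush 90 mm.
- dish: Place of the guide bush: round shallow steel dish fixed on the table, 132 mm across the rim, flat floor of about 104 mm diameter, 4 mm above the table, sloping wall 16 mm high. Origin: centre of its underside, on the table.
- plug_holder: Place of the plug: square wooden block fixed on the table, 90 x 90 x 34 mm, with a round blind hole of 48 mm diameter in the middle, 22 mm deep (floor 12 mm above the table). Origin: centre of the block's underside; x and y along its sides, z up.
- peg_stand: Place of the cage: round aluminium base fixed on the table, 90 mm diameter, 10 mm high, with an upright steel peg of 14 mm diameter in the middle, its tapered top 60 mm above the table. Origin: centre of the base's underside, z up.
- lapping_plate: Place of the seat ring: dark round lapping plate fixed on the table, 116 mm diameter, with fine cross-cut grooves in its flat top, 25 mm above the table. Origin: centre of its underside, on the table.
- bonnet: Bystander, to be left where it is: big loose cast bonnet, round flange of 104 mm diameter, 77 mm high, near the stand and the places. Origin: centre of its underside.
There are look-alikes about, which are no part of the job. Leave any blue or red look-alike of the cage alone.

How it is judged:
On the way, in this order (a step that is already met when the one before it is completed fails the run):
1. guide bush standing in the dish (horizontal distance between guide_bush and dish below 0.04 m and z of guide_bush in the frame of dish between 0 and 0.009 m and angle between guide_bush's own z axis and vertical below 0.08 rad and linear speed of guide_bush below 0.02 m/s and contact force between the fingers and guide_bush below 0.05 N), for 0.2 s.
2. plug standing head down in the holder's hole (horizontal distance between plug and plug_holder below 0.014 m and z of plug in the frame of plug_holder between 0.008 and 0.017 m and angle between plug's own z axis and vertical below 0.08 rad and linear speed of plug below 0.02 m/s and contact force between the fingers and plug below 0.05 N), for 0.2 s.
3. cage over the peg, down on its base (horizontal distance between cage and peg_stand below 0.015 m and z of cage in the frame of peg_stand between 0.006 and 0.015 m and angle between cage's own z axis and vertical below 0.08 rad and linear speed of cage below 0.02 m/s and contact force between the fingers and cage below 0.05 N), for 0.2 s.
At the end, for the whole second after the job is handed in: All four parts released, at rest, upright within 0.08 rad and seated (height within 4 mm): bush on the dish floor within 40 mm of its centre, plug on the floor of the holder's hole (14 mm), cage round the peg on its base (15 mm), seat ring flat on the lapping plate (15 mm from its centre) (all of step 1 and all of step 2 and all of step 3 and horizontal distance between seat_ring and lapping_plate below 0.015 m and z of seat_ring in the frame of lapping_plate between 0.021 and 0.03 m and angle between seat_ring's own z axis and vertical below 0.08 rad and linear speed of seat_ring below 0.02 m/s and contact force between the fingers and seat_ring below 0.05 N); the robot touches nothing.
It fails at once if the bonnet is moved by more than 20 mm (distance of bonnet from where it was at the start of the episode above 0.02 m).
It fails at once if the guide bush is dropped at its place (faster than 0.6 m/s within 30 mm above it) (linear speed of guide_bush above 0.6 m/s and horizontal distance between guide_bush and dish below 0.06 m and z of guide_bush in the frame of dish below 0.034 m).
It fails at once if the plug is dropped at its place (faster than 0.6 m/s within 30 mm above it) (linear speed of plug above 0.6 m/s and horizontal distance between plug and plug_holder below 0.06 m and z of plug in the frame of plug_holder below 0.042 m).
It fails at once if the cage is dropped at its place (faster than 0.6 m/s within 30 mm above it) (linear speed of cage above 0.6 m/s and horizontal distance between cage and peg_stand below 0.06 m and z of cage in the frame of peg_stand below 0.04 m).
It fails at once if the seat ring is dropped at its place (faster than 0.6 m/s within 30 mm above it) (linear speed of seat_ring above 0.6 m/s and horizontal distance between seat_ring and lapping_plate below 0.06 m and z of seat_ring in the frame of lapping_plate below 0.055 m).
It also fails if it takes over 96 s, if anything falls off the work surface, if the arm or the gripper's body presses on something with over 40 N, if the wrist force passes 120 N, or if a joint passes its speed limit or range.

## Working session

There is one attempt and no reset: what is moved stays moved. The work goes in short steps, Python scripts to look and compute and a tool call to move; the robot and the scene stay as the last step left them, time stands still between calls to the robot, and variables do not carry over. Pictures are saved under pics/ and viewed, at most 14 in all, crops included, and the job is handed in when it is done.

Besides the shell and the picture viewer there is one more tool, called as name(argument=value, ...) on one line, values as JSON. carry_out: Moves the arm, as the interface text tells. Its arguments: {"type":"object","properties":{"deltas":{"type":"array"}},"required":["deltas"]}

```bash
ls; mkdir -p pics
cat > h.py <<'E'
import numpy as np, cv2
from station import readout, eyes, env
def shot(n,save=None):
    s=readout.read_state(); d=eyes.snapshot(n)
    if save: cv2.imwrite('pics/%s.png'%save, d['pixels'][:,:,::-1])
    f=d['pixels'].shape[0]/2/np.tan(np.radians(d['fovy'])/2)
    if 'mount' in d:
        M=np.array(d['mount']); R=cv2.Rodrigues(np.array(s['orientation']))[0]
        T=np.eye(4);T[:3,:3]=R;T[:3,3]=s['tcp_pos']; C=T@M; Rwc=C[:3,:3]; c=C[:3,3]
    else:
        R=cv2.Rodrigues(np.array(d['rvec'],float))[0]; Rwc=R.T; c=-R.T@np.array(d['tvec'],float).ravel()
    return d['pixels'],dict(f=f,cx=d['cx'],cy=d['cy'],R=Rwc,c=c)
def ray(k,u,v):
    return k['R']@np.array([(u-k['cx'])/k['f'],(v-k['cy'])/k['f'],1.])
def onz(k,u,v,z):
    r=ray(k,u,v); return k['c']+r*(z-k['c'][2])/r[2]
def proj(k,p):
    q=k['R'].T@(np.array(p)-k['c']); return k['f']*q[0]/q[2]+k['cx'],k['f']*q[1]/q[2]+k['cy']
def cross(k1,p1,k2,p2):
    a=ray(k1,*p1);b=ray(k2,*p2);a/=np.linalg.norm(a);b/=np.linalg.norm(b)
    t=np.linalg.lstsq(np.c_[a,-b],k2['c']-k1['c'],rcond=None)[0]
    x=k1['c']+a*t[0];y=k2['c']+b*t[1]; return (x+y)/2,np.linalg.norm(x-y)
E
python3 - <<'E'
from h import *
import json
s=readout.read_state(); print({k:np.round(v,3).tolist() for k,v in s.items()}, env.nose_length)
ims=[]
for n in ('scene','side','wrist'):
    im,k=shot(n,n+'0'); print(n,k['f'],k['c'],k['R'][:,2])
E
```

```text
pics
{'clock': 0.0, 'joint_positions': [1.153, 0.3, 1.522, -0.0, 1.321, -0.067], 'qd': [0.001, 0.0, 0.0, 0.0, -0.0, -0.001], 'joint_torque': [0.0, -53.179, -35.275, 0.071, 0.024, -0.0], 'tcp_pos': [0.189, 0.516, 0.224], 'orientation': [-0.548, -3.093, 0.002], 'contact_force': [0.582, 1.07, 0.388], 'ft_torque': [-0.028, 0.022, 0.042], 'grip_force': 0.0, 'grip_width': 0.094} 0.019
scene 458.3840170466161 [-0.09352583 -0.59147378  0.74817676] [ 0.55244072  0.55951029 -0.61786527]
side 474.72491763403747 [ 0.49017865 -0.96608728  0.57554096] [ 0.01859875  0.89457064 -0.44653943]
wrist 281.783510881937 [0.12733273 0.53984697 0.38539021] [ 0.21508234 -0.08084267 -0.97324409]
```

View pics/scene0.png

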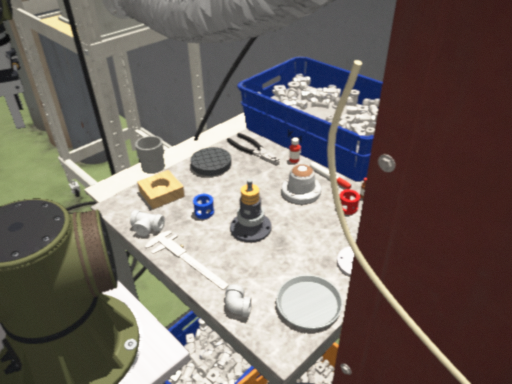

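View pics/side0.png

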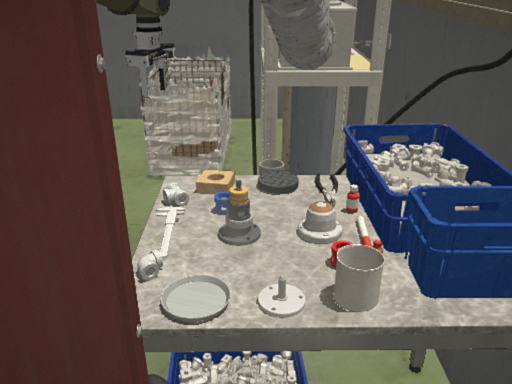

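View pics/wrist0.png

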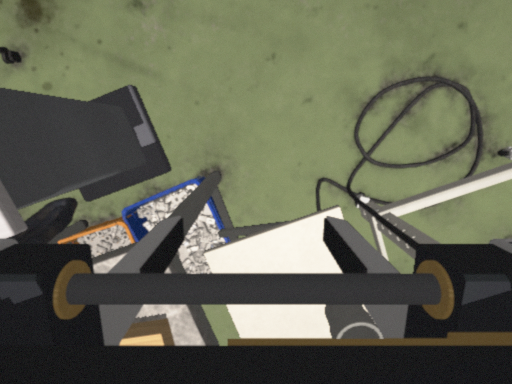

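The stack is at scene (250,210) and side (239,210). For the places I see:
- **Dish:** scene (308,303), side (196,298)
- **Wooden holder:** scene (160,188), side (215,182)
- **Lapping plate:** scene (210,161), side (278,181)
- **Peg stand:** side (283,297). In the scene view it is mostly behind the brown post.
- **Bonnet:** scene (301,184), side (320,220)

Things that could be mistaken for the parts I want:
- **Cage:** blue ring, scene (203,206); red ring, scene (348,200). The real one is the dark sleeve in the stack, scene (250,207).
- **Plate or peg:** bonnet flange, scene (301,190).
- **Round vessels:** mug, side (358,278); grey cup, scene (149,153).

The wrist view shows only floor and cart.

Run:
```python
from h import *
a,ka=shot('scene');b,kb=shot('side')
H={'bush':((249,187),(239,191)),'stemtop':((250,182),(238.5,182)),'dish':((308,303),(196,298)),'holder':((160,186),(215,180)),'lap':((210,158),(278,179)),'bonnet_top':((302,171),(321,210))}
for n,(p,q) in H.items():
    x,e=cross(ka,p,kb,q); print(n,x.round(3),round(e,4))
print('pegbase',onz(kb,283,299,.01),'mug bottom',onz(kb,358,300,0), 'pegtop',onz(kb,283,278,.06),'bluecage',onz(ka,203,215,0),'redcage',onz(ka,348,210,0))
c=np.vstack([cv2.resize(a[150:270,140:300],(640,480),interpolation=cv2.INTER_CUBIC)])
d=cv2.resize(b[160:320,140:400],(650,400),interpolation=cv2.INTER_CUBIC)
cv2.imwrite('pics/c1.png',c[:,:,::-1]);cv2.imwrite('pics/c2.png',d[:,:,::-1])
```

```text
bush [0.463 0.004 0.114] 0.0064
stemtop [ 0.461 -0.002  0.136] 0.0003
dish [ 0.383 -0.244  0.005] 0.0024
holder [0.387 0.261 0.024] 0.0018
lap [0.565 0.272 0.021] 0.0001
bonnet_top [0.651 0.007 0.062] 0.0033
pegbase [ 0.54777491 -0.25426588  0.01      ] mug bottom [ 0.69155288 -0.24646632  0.        ] pegtop [ 0.54632642 -0.25697738  0.06      ] bluecage [0.40874015 0.11616553 0.        ] redcage [ 0.67454602 -0.1288044   0.        ]
```

View pics/c1.png

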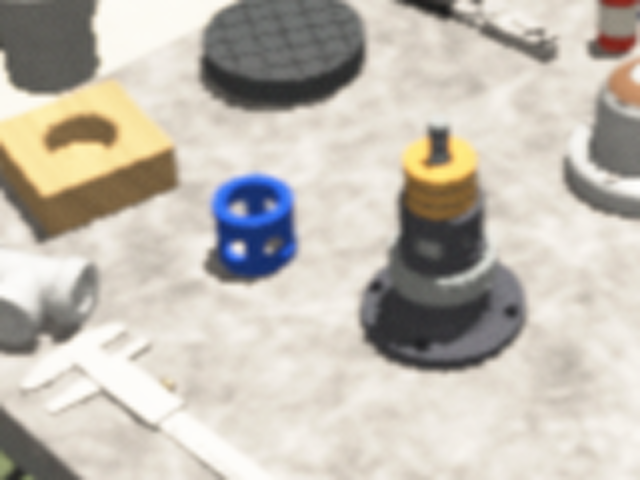

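View pics/c2.png

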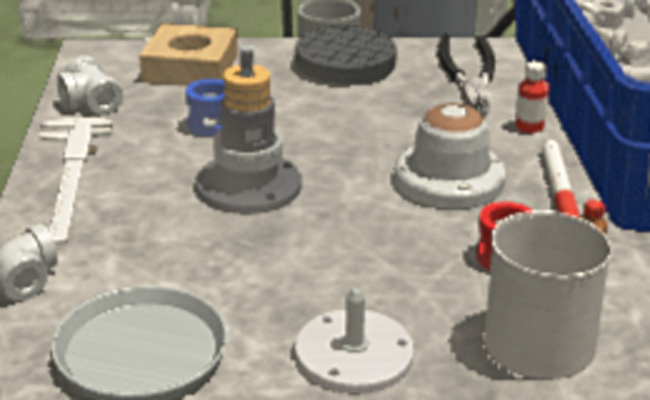

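The stack is stem, brass bush, dark cage, steel ring and grey stand, so it is clear which one to take. Blue and red cages stand apart. I'm moving in for wrist views.

carry_out(deltas=[0.5, -1, 0.2, 0, 0, -0.7, 1, 0.5, -1, 0.2, 0, 0, -0.7, 1, 0.5, -1, 0.2, 0, 0, -0.7, 1, 0.5, -1, 0.2, 0, 0, -0.7, 1, 0.5, -1, 0.2, 0, 0, -0.7, 1, 0.5, -1, 0.2, 0, 0, -0.7, 1, 0.5, -1, 0.2, 0, 0, -0.7, 1, 0.5, -1, 0.2, 0, 0, -0.7, 1, 0.5, -1, 0, 0, 0, -0.7, 1, 0.5, -1, 0, 0, 0, -0.7, 1, 0, 0, 0, 0, 0, 0, 1, 0, 0, 0, 0, 0, 0, 1])

```text
clock: 1.75
tcp_pos: [0.3139, 0.2669, 0.2645]
orientation: [-1.452, -2.786, -0.0]
contact_force: [0.4, 0.1, 0.4]
grip_width: 0.0939
grip_force: 0.0
```

Run:
```python
from h import *
import pickle
im,k=shot('wrist','w1'); pickle.dump(k,open('w1.k','wb'))
for n,p in dict(holder=(.387,.261,.034),lap=(.565,.272,.025),stem=(.462,-.001,.144)).items(): print(n,proj(k,p))
# post location
a,ka=shot('scene');b,kb=shot('side')
print(ray(ka,368,192),ka['c'],ray(kb,122,192),kb['c'])
```

```text
holder (np.float64(291.85135816532), np.float64(207.9418546781881))
lap (np.float64(387.19606585752587), np.float64(264.01948381326366))
stem (np.float64(227.35307888351886), np.float64(425.9324843132147))
[ 0.71873667  0.38997298 -0.62270324] [-0.09352583 -0.59147378  0.74817676] [-0.27348624  0.90635927 -0.43508836] [ 0.49017865 -0.96608728  0.57554096]
```

carry_out(deltas=[0.5, -1, 0, 0, 0, -0.7, 1, 0.5, -1, 0, 0, 0, -0.7, 1, 0.5, -1, 0, 0, 0, -0.7, 1, 0.5, -1, 0, 0, 0, -0.7, 1, 0.5, -1, 0, 0, 0, -0.7, 1, 0.5, -1, 0, 0, 0, -0.7, 1, 0.5, -1, 0, 0, 0, -0.7, 1, 0.5, -1, 0, 0, 0, -0.7, 1, 0.5, -1, 0, 0, 0, -0.7, 1, 0.5, -0.8, 0, 0, 0, -0.7, 1, 0.5, 0, 0, 0, 0, 0, 1, 0, 0, 0, 0, 0, 0, 1])

```text
clock: 3.4
tcp_pos: [0.4519, 0.0223, 0.2641]
orientation: [-2.221, -2.221, 0.0]
contact_force: [0.0, 0.3, 0.3]
grip_width: 0.094
grip_force: 0.0
```

Run:
```python
from h import *
import pickle
im,k=shot('wrist','w2'); pickle.dump(k,open('w2.k','wb'))
for n,p in dict(stem=(.462,-.001,.144)).items(): print(n,proj(k,p))
w1=cv2.imread('pics/w1.png');w2=cv2.imread('pics/w2.png')
cv2.imwrite('pics/w12.png',cv2.resize(np.vstack([w1[:360],w2[:360]]),(426,600)))
```

```text
stem (np.float64(262.3370388165904), np.float64(215.90637134278546))
```

View pics/w12.png

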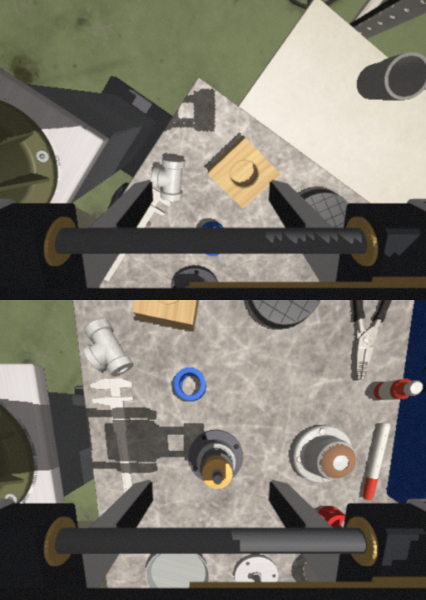

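The top half (w1) shows the holder with its hole at about full-image (292,208). The bottom half (w2) shows the stack at about (261,205), with its shadow to the left, the bonnet at right (390,190), and blue and red cages beside them. I'll go closer.

carry_out(deltas=[0.2, -0.4, -0.8, 0, 0, 0, 1, 0.2, -0.5, -0.8, 0, 0, 0, 1, 0, 0, -0.9, 0, 0, 0, 1, 0, 0, 0, 0, 0, 0, 1])

```text
clock: 3.95
tcp_pos: [0.4607, -0.0003, 0.201]
orientation: [-2.22, -2.22, 0.003]
contact_force: [0.3, 0.2, 0.5]
grip_width: 0.0939
grip_force: 0.0
```

```bash
cat >> h.py <<'E'
def brass(im):
    h=cv2.cvtColor(im,cv2.COLOR_RGB2HSV); return cv2.inRange(h,(12,110,60),(28,255,255))
def blob(m,win):
    u0,v0,u1,v1=win; w=np.zeros_like(m); w[v0:v1,u0:u1]=m[v0:v1,u0:u1]
    w=cv2.morphologyEx(w,cv2.MORPH_CLOSE,np.ones((3,3)))
    cs,_=cv2.findContours(w,cv2.RETR_EXTERNAL,cv2.CHAIN_APPROX_NONE)
    return max(cs,key=cv2.contourArea) if cs else None
E
python3 - <<'E'
from h import *
import pickle
im,k=shot('wrist','w3'); pickle.dump(k,open('w3.k','wb'))
print(readout.read_state()['tcp_pos'])
u,v=map(int,proj(k,(.462,-.001,.118))); print(u,v)
c=blob(brass(im),(u-90,v-90,u+90,v+90)); print(cv2.boundingRect(c),cv2.contourArea(c))
cr=im[v-80:v+80,u-100:u+100]; 
w2=cv2.imread('pics/w2.png')[:,:,::-1]; k2=pickle.load(open('w2.k','rb'))
u2,v2=map(int,proj(k2,(.462,-.001,.118))); c2=blob(brass(w2),(u2-60,v2-60,u2+60,v2+60)); print(u2,v2,cv2.boundingRect(c2))
g2=cv2.resize(w2[v2-40:v2+40,u2-50:u2+50],(400,320),interpolation=cv2.INTER_CUBIC)
cv2.imwrite('pics/c3.png',np.hstack([cv2.resize(cr,(400,320),interpolation=cv2.INTER_CUBIC),g2])[:,:,::-1])
E
```

```text
[ 4.61236039e-01 -3.47357728e-04  2.02168151e-01]
254 204
(230, 177, 46, 49) 1658.5
261 208 (243, 187, 37, 39)
```

View pics/c3.png

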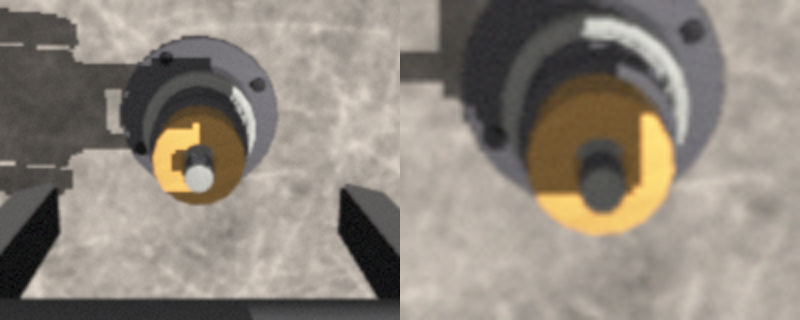

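The left crop (w3) shows the bush top circle at about (253,203) and the stem top at (254,212.5). In w2 they are at (261.2,207.5) and (261.8,215.5). The fingers stand clear on both sides.

Run:
```python
from h import *
import pickle
k2=pickle.load(open('w2.k','rb'));k3=pickle.load(open('w3.k','rb'))
print(cross(k2,(261.2,207.5),k3,(253,203)),cross(k2,(261.8,215.5),k3,(254,212.5)))
print(onz(k3,253,203,.118),onz(k2,261.2,207.5,.118),onz(k3,254,212.5,.144),onz(k2,261.8,215.5,.144))
a,ka=shot('scene');b,kb=shot('side')
for im,k,w in((a,ka,(230,170,275,225)),(b,kb,(220,175,260,220))):
    c=blob(brass(im),w); r=cv2.boundingRect(c);print(r,onz(k,r[0]+r[2]/2-.5,r[1]+r[3]/2-.5,.104))
# holder: w1 wood mask and hole
im=cv2.imread('pics/w1.png')[:,:,::-1]; k1=pickle.load(open('w1.k','rb'))
h=cv2.cvtColor(im,cv2.COLOR_RGB2HSV);m=cv2.inRange(h,(10,60,90),(28,255,255))
c=blob(m,(230,150,350,260)); print(cv2.minAreaRect(c), onz(k1,*cv2.minAreaRect(c)[0],.034))
# dish and lap in scene & side
for im,k,w in((a,ka,(225,150,235,172)),):
    pass
def dark(im): return cv2.inRange(cv2.cvtColor(im,cv2.COLOR_RGB2GRAY),0,95)
for im,k,w in((a,ka,(185,140,240,182)),(b,kb,(252,168,302,195))):
    c=blob(dark(im),w); r=cv2.boundingRect(c);e=cv2.fitEllipse(c);print('lap',r,e)
def grn(im):
    x=im.astype(int); return ((x[...,1]-x[...,0]>4)&(x[...,1]>90)).astype(np.uint8)*255
for im,k,w in((a,ka,(265,265,350,340)),(b,kb,(150,265,240,330))):
    c=blob(grn(im),w); 
    if c is not None: print('dish',cv2.boundingRect(c),cv2.fitEllipse(c))
```

```text
(array([0.46104658, 0.00386047, 0.12986452]), np.float64(0.00045757268733601466)) (array([ 0.46177351, -0.00359344,  0.13417761]), np.float64(0.00018692206469138225))
[4.60901440e-01 4.40098563e-04 1.18000000e-01] [0.46149272 0.00065782 0.118     ] [ 0.46180189 -0.00048635  0.144     ] [ 0.4614346  -0.00055582  0.144     ]
(241, 185, 18, 20) [ 0.45693137 -0.00297984  0.104     ]
(229, 186, 19, 18) [0.45878968 0.00085521 0.104     ]
((292.75, 207.25001525878906), (65.05382537841797, 62.93250274658203), 45.0) [0.38744042 0.26257732 0.034     ]
lap (191, 164, 35, 13) ((206.95950317382812, 169.98715209960938), (12.5415620803833, 33.09489059448242), 92.27664184570312)
lap (253, 168, 49, 27) ((277.881591796875, 179.46766662597656), (28.6106014251709, 48.425262451171875), 91.10675811767578)Traceback (most recent call last):
  File "<stdin>", line 23, in <module>
cv2.error: OpenCV(4.12.0) /io/opencv/modules/imgproc/src/shapedescr.cpp:361: error: (-201:Incorrect size of input array) There should be at least 5 points to fit the ellipse in function 'fitEllipseNoDirect'
```

carry_out(deltas=[0, 0, -0.7, 0, 0, 0, 1, 0, 0, -0.7, 0, 0, 0, 1, 0, 0, -0.7, 0, 0, 0, 1, 0, 0, -0.7, 0, 0, 0, 1, 0, 0, -0.7, 0, 0, 0, 1, 0, 0, 0, 0, 0, 0, 1, 0, 0, 0, 0, 0, 0, -1, 0, 0, 0, 0, 0, 0, -1, 0, 0, 0, 0, 0, 0, -1, 0, 0, 0, 0, 0, 0, -1, 0, 0, 0, 0, 0, 0, -1, 0, 0, 0, 0, 0, 0, -1])

```text
clock: 5.6
tcp_pos: [0.4615, -0.001, 0.1145]
orientation: [-2.223, -2.219, 0.0]
contact_force: [-0.4, 0.3, 0.7]
grip_width: 0.0421
grip_force: 30.0
```

carry_out(deltas=[0, 0, 0.4, 0, 0, 0, -1, 0, 0, 0.6, 0, 0, 0, -1, 0, 0, 0.7, 0, 0, 0, -1, 0, 0, 0.7, 0, 0, 0, -1, 0, 0, 0.8, 0, 0, 0, -1, 0, 0, 0.4, 0, 0, 0, -1, 0, 0, 0, 0, 0, 0, -1])

```text
clock: 6.48
tcp_pos: [0.4617, -0.001, 0.2051]
orientation: [2.223, 2.219, 0.001]
contact_force: [0.8, 0.3, -1.4]
grip_width: 0.0422
grip_force: 30.0
```

carry_out(deltas=[-0.3, -0.9, 0, 0, 0, -0.6, -1, -0.3, -0.9, 0, 0, 0, -0.6, -1, -0.3, -0.9, 0, 0, 0, -0.6, -1, -0.3, -0.9, 0, 0, 0, -0.6, -1, -0.3, -0.9, 0, 0, 0, -0.6, -1, -0.3, -0.9, 0, 0, 0, -0.6, -1, -0.3, -0.9, 0, 0, 0, -0.6, -1, -0.3, -0.9, 0, 0, 0, -0.6, -1, -0.3, -0.8, 0, 0, 0, -0.6, -1, 0, 0, 0, 0, 0, 0, -1, 0, 0, 0, 0, 0, 0, -1])

```text
clock: 7.85
tcp_pos: [0.394, -0.2005, 0.2041]
orientation: [-2.679, -1.64, 0.0]
contact_force: [0.2, 0.3, -1.3]
grip_width: 0.0424
grip_force: 30.0
```

Run:
```python
from h import *
import pickle
im,k=shot('wrist','w4'); pickle.dump(k,open('w4.k','wb')); s=readout.read_state()
print(s['tcp_pos'],s['grip_width'],proj(k,(.383,-.244,.004)),proj(k,(.547,-.2555,.01)))
a,ka=shot('side','side4')
w=cv2.resize(im[:,:],(512,384)); cv2.imwrite('pics/c4.png',np.vstack([im[60:320],cv2.resize(a[150:340,120:420],(512,324))])[:,:,::-1])
```

```text
[ 0.3941028  -0.20039776  0.20417363] 0.04225026197191871 (np.float64(260.40147141354134), np.float64(212.32596204894472)) (np.float64(380.439170330651), np.float64(165.11842995945017))
```

View pics/c4.png

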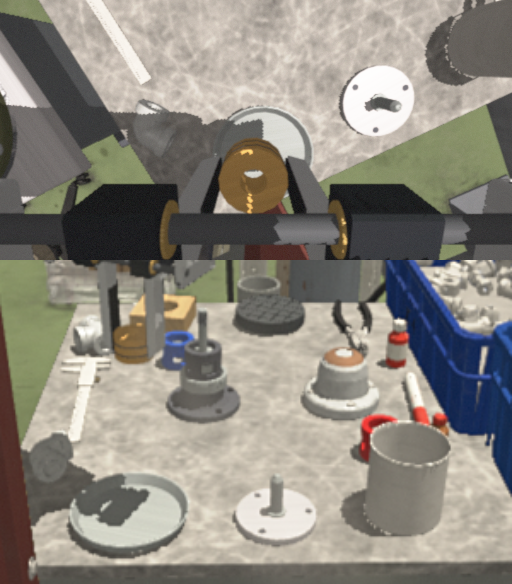

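The bush is held. In wrist w4 the dish rim arc spans about u 218–312 with its top at v 165, giving a centre near (265,212). The peg base is at about (377,160), with the peg leaning away to the right. The side view shows the stack still standing with the stem bare.

Run:
```python
from h import *
import pickle
k=pickle.load(open('w4.k','rb')); im=cv2.imread('pics/w4.png')[:,:,::-1]
print('dish',onz(k,265,212,.018), 'peg',onz(k,377,160,.01))
h=cv2.cvtColor(im,cv2.COLOR_RGB2GRAY)
c=blob(cv2.inRange(h,200,255),(335,120,420,200)); e=cv2.fitEllipse(cv2.convexHull(c)); print(e,'pegbase',onz(k,*e[0],.01))
b,kb=shot('side')
c=blob(cv2.inRange(cv2.cvtColor(b,cv2.COLOR_RGB2GRAY),190,255),(250,270,315,325)); e2=cv2.fitEllipse(cv2.convexHull(c)); print(e2,onz(kb,*e2[0],.01),cross(k,e[0],kb,e2[0]))
# dish saturation/edges
hs=cv2.cvtColor(b,cv2.COLOR_RGB2HSV); 
for p in ((196,300),(180,305),(215,310),(150,280),(240,320)): print(p,b[p[1],p[0]],hs[p[1],p[0]])
```

```text
dish [ 0.39009141 -0.24230277  0.018     ] peg [ 0.54547658 -0.24746251  0.01      ]
((378.9915771484375, 166.84478759765625), (77.9843521118164, 104.59326171875), 43.70878601074219) pegbase [ 0.54457427 -0.25672687  0.01      ]
((275.0841979980469, 291.3591003417969), (58.58681869506836, 91.38566589355469), 69.73590087890625) [ 0.53397636 -0.23101666  0.01      ] (array([ 0.53566893, -0.25141993,  0.02689391]), np.float64(0.006177116748312975))
(196, 300) [172 174 163] [ 35  16 174]
(180, 305) [221 220 207] [ 28  16 221]
(215, 310) [212 213 199] [ 32  17 213]
(150, 280) [95 93 85] [24 27 95]
(240, 320) [192 181 167] [ 17  33 192]
```

carry_out(deltas=[-0.2, -0.9, 0, 0, 0, 0, -1, -0.1, -0.8, 0, 0, 0, 0, -1, 0, 0, -0.8, 0, 0, 0, -1, 0, 0, -0.9, 0, 0, 0, -1, 0, 0, -0.9, 0, 0, 0, -1, 0, 0, -0.9, 0, 0, 0, -1, 0, 0, -0.9, 0, 0, 0, -1, 0, 0, -0.9, 0, 0, 0, -1, 0, 0, -0.7, 0, 0, 0, -1, 0, 0, -0.5, 0, 0, 0, -1, 0, 0, 0, 0, 0, 0, -1, 0, 0, 0, 0, 0, 0, -1])

```text
clock: 9.5
tcp_pos: [0.3868, -0.2436, 0.0425]
orientation: [2.679, 1.639, 0.0]
contact_force: [0.3, 0.0, -2.4]
grip_width: 0.0421
grip_force: 30.0
```

Run:
```python
from h import *
im,k=shot('wrist','w5'); a,ka=shot('side','side5')
print(readout.read_state()['tcp_pos'],proj(ka,(.387,-.243,.018)))
cv2.imwrite('pics/c5.png',np.vstack([im[60:320],cv2.resize(a[220:340,130:320],(512,324))])[:,:,::-1])
```

```text
[ 0.38684286 -0.24368857  0.04258937] (np.float64(197.4542144822964), np.float64(292.4771675069719))
```

View pics/c5.png

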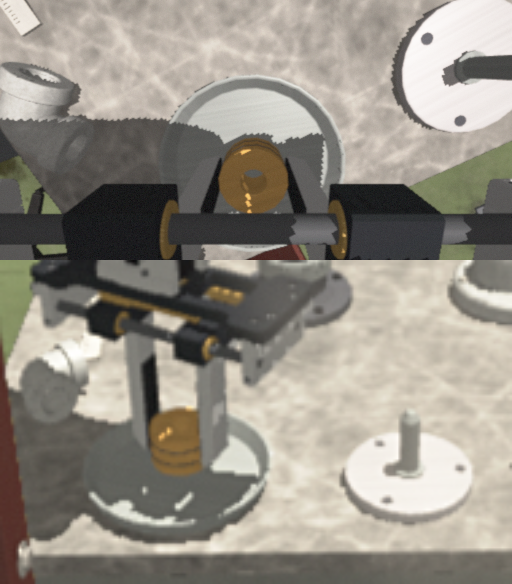

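The bush hangs over the dish floor, near centre: rim u 163–340, bush at u 253. I'm lowering it.

carry_out(deltas=[0, 0, -0.2, 0, 0, 0, -1, 0, 0, -0.2, 0, 0, 0, -1, 0, 0, -0.1, 0, 0, 0, -1, 0, 0, -0.04, 0, 0, 0, -1, 0, 0, 0, 0, 0, 0, -1, 0, 0, 0, 0, 0, 0, -1])

```text
clock: 10.35
tcp_pos: [0.3865, -0.2435, 0.0285]
orientation: [2.68, 1.639, 0.0]
contact_force: [0.1, -0.0, 0.3]
grip_width: 0.0422
grip_force: 30.0
```

carry_out(deltas=[0, 0, 0, 0, 0, 0, 0.3, 0, 0, 0, 0, 0, 0, 0.3, 0, 0, 0, 0, 0, 0, 0.3, 0, 0, 0.5, 0, 0, 0, 0.3, 0, 0, 0.8, 0, 0, 0, 0.3, 0, 0, 1, 0, 0, 0, 0.3, 0, 0, 1, 0, 0, 0, 1, 0, 0, 1, 0, 0, 0, 1, 0, 0, 1, 0, 0, 0, 1, 0, 0, 1, 0, 0, 0, 1, 0, 0, 0.7, 0, 0, 0, 1, 0, 0, 0, 0, 0, 0, 1])

```text
clock: 11.85
tcp_pos: [0.3868, -0.2437, 0.205]
orientation: [2.678, 1.638, 0.002]
contact_force: [-0.3, -0.9, -0.4]
grip_width: 0.0938
grip_force: 0.0
```

carry_out(deltas=[0.3, 1, 0, 0, 0, 0.6, 1, 0.3, 1, 0, 0, 0, 0.6, 1, 0.3, 1, 0, 0, 0, 0.6, 1, 0.3, 1, 0, 0, 0, 0.6, 1, 0.3, 1, 0, 0, 0, 0.6, 1, 0.3, 1, 0, 0, 0, 0.6, 1, 0.3, 1, 0, 0, 0, 0.6, 1, 0.3, 1, 0, 0, 0, 0.6, 1, 0.3, 1, 0, 0, 0, 0.6, 1, 0.3, 0.8, 0, 0, 0, 0, 1, 0, 0, 0, 0, 0, 0, 1, 0, 0, 0, 0, 0, 0, 1])

```text
clock: 13.35
tcp_pos: [0.4612, 0.001, 0.2031]
orientation: [-2.223, -2.219, 0.001]
contact_force: [-0.2, -0.2, -0.0]
grip_width: 0.0938
grip_force: 0.0
```

Run:
```python
from h import *
import pickle
im,k=shot('wrist','w6'); pickle.dump(k,open('w6.k','wb')); a,ka=shot('side','side6'); s=readout.read_state()
print(s['tcp_pos'],s['orientation'],proj(k,(.4615,0,.144)))
cv2.imwrite('pics/c6.png',np.vstack([im[100:320],cv2.resize(a[150:340,120:420],(512,324))])[:,:,::-1])
```

```text
[0.46124355 0.00085477 0.2032948 ] [-2.22415154e+00 -2.21844960e+00  3.83853238e-04] (np.float64(252.9132377621797), np.float64(212.74191929384688))
```

View pics/c6.png

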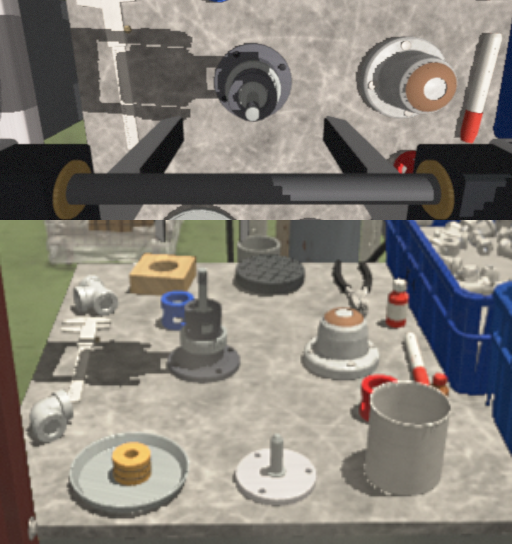

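The bush stands upright in the dish at side crop (132,463). The stem top is at wrist (252,213), which matches the prediction. I'm gripping the stem.

carry_out(deltas=[0, 0, -0.7, 0, 0, 0, 0.5, 0, 0, -0.7, 0, 0, 0, 0.3, 0, 0, -0.7, 0, 0, 0, 0, 0, 0, -0.7, 0, 0, 0, 0, 0, 0, -0.6, 0, 0, 0, 0, 0, 0, 0, 0, 0, 0, 0, 0, 0, 0, 0, 0, 0, -1, 0, 0, 0, 0, 0, 0, -1, 0, 0, 0, 0, 0, 0, -1, 0, 0, 0, 0, 0, 0, -1, 0, 0, 0, 0, 0, 0, -1, 0, 0, 0, 0, 0, 0, -1])

```text
clock: 14.95
tcp_pos: [0.4615, 0.0015, 0.1185]
orientation: [2.223, 2.22, 0.0]
contact_force: [-0.1, -0.2, 1.5]
grip_width: 0.0114
grip_force: 30.0
```

carry_out(deltas=[0, 0, 0.3, 0, 0, 0, -1, 0, 0, 0.5, 0, 0, 0, -1, 0, 0, 0.6, 0, 0, 0, -1, 0, 0, 0.6, 0, 0, 0, -1, 0, 0, 0.6, 0, 0, 0, -1, 0, 0, 0.4, 0, 0, 0, -1, 0, 0, 0, 0, 0, 0, -1])

```text
clock: 15.82
tcp_pos: [0.4617, 0.0015, 0.1941]
orientation: [2.223, 2.219, 0.001]
contact_force: [-0.4, 0.5, -3.0]
grip_width: 0.0116
grip_force: 30.0
```

carry_out(deltas=[-0.1, 0.5, 0, 0, 0, 0.3, -1, -0.3, 0.9, 0, 0, 0, 0.6, -1, -0.3, 0.9, 0, 0, 0, 0.6, -1, -0.3, 0.9, 0, 0, 0, 0.6, -1, -0.3, 0.9, 0, 0, 0, 0.6, -1, -0.3, 0.9, 0, 0, 0, 0.6, -1, -0.3, 0.9, 0, 0, 0, 0.6, -1, -0.3, 0.9, 0, 0, 0, 0.6, -1, -0.2, 0.7, 0, 0, 0, 0.6, -1, -0.1, 0.4, 0, 0, 0, 0.2, -1, 0, 0, 0, 0, 0, 0, -1, 0, 0, 0, 0, 0, 0, -1])

```text
clock: 17.32
tcp_pos: [0.399, 0.1987, 0.1933]
orientation: [-1.656, -2.669, 0.0]
contact_force: [-0.3, 0.7, -3.4]
grip_width: 0.0116
grip_force: 30.0
```

Run:
```python
from h import *
import pickle
im,k=shot('wrist','w7'); pickle.dump(k,open('w7.k','wb')); s=readout.read_state()
print(s['tcp_pos'],s['orientation'],s['grip_width'],proj(k,(.3874,.2626,.034)))
for n in ('w1','w7'):
    I=cv2.imread('pics/%s.png'%n)[:,:,::-1]; kk=pickle.load(open(n+'.k','rb'))
    h=cv2.cvtColor(I,cv2.COLOR_RGB2HSV);u,v=map(int,proj(kk,(.3874,.2626,.034)))
    win=(u-80,v-110,u+80,v+80)
    c=blob(cv2.inRange(h,(10,60,120),(28,255,255)),win)
    r=cv2.minAreaRect(c);print(n,r,onz(kk,*r[0],.034),onz(kk,*r[0],.028))
a,ka=shot('scene')
cv2.imwrite('pics/c7.png',np.vstack([im[60:330],cv2.resize(a[140:250,110:300],(512,296),interpolation=cv2.INTER_CUBIC)])[:,:,::-1])
```

```text
[0.3990983  0.19859015 0.19335307] [-1.65671855e+00 -2.66915301e+00  2.69086987e-04] 0.01151713010743784 (np.float64(268.85089038068423), np.float64(131.2157353134912))
w1 ((292.9014892578125, 208.15318298339844), (61.88582992553711, 63.78525161743164), 46.789913177490234) [0.38843402 0.2616165  0.034     ] [0.39014789 0.26069489 0.028     ]
w7 ((268.96343994140625, 130.17074584960938), (84.80236053466797, 82.7720947265625), 38.65980911254883) [0.38699542 0.26366302 0.034     ] [0.38730881 0.2637552  0.028     ]
```

View pics/c7.png

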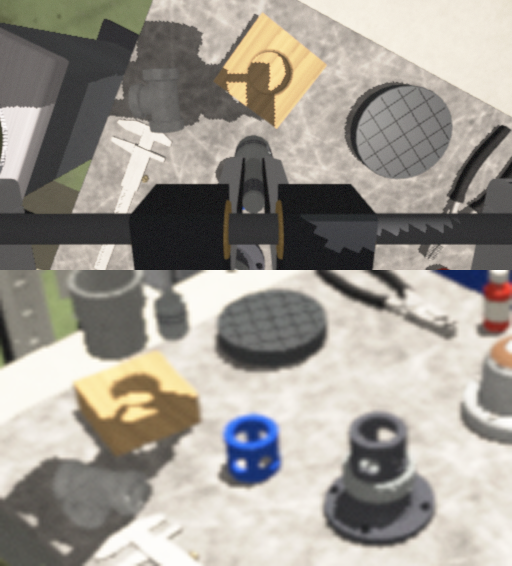

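The plug is held straight. The holder's hole is at wrist (269,131). The lapping plate is at (403,191), and the cage and ring still stand on the stand.

carry_out(deltas=[-0.1, 0.6, 0, 0, 0, 0, -1, -0.2, 0.8, 0, 0, 0, 0, -1, -0.1, 0.8, 0, 0, 0, 0, -1, -0.05, 0.35, 0, 0, 0, 0, -1, 0, 0, -0.6, 0, 0, 0, -1, 0, 0, -0.8, 0, 0, 0, -1, 0, 0, -0.8, 0, 0, 0, -1, 0, 0, -0.7, 0, 0, 0, -1, 0, 0, 0, 0, 0, 0, -1, 0, 0, 0, 0, 0, 0, -1])

```text
clock: 18.68
tcp_pos: [0.388, 0.2626, 0.1212]
orientation: [1.656, 2.67, 0.0]
contact_force: [-0.3, 0.3, -2.8]
grip_width: 0.0118
grip_force: 30.0
```

Run:
```python
from h import *
import pickle
k=pickle.load(open('w7.k','rb')); print('lap',onz(k,403,191,.025), 'hold',onz(k,269.3,131.5,.034))
im,k=shot('wrist','w8'); pickle.dump(k,open('w8.k','wb')); s=readout.read_state(); a,ka=shot('side');b,kb=shot('scene')
print(s['tcp_pos'],s['grip_width'],proj(ka,(.3875,.2625,.034)),proj(kb,(.3875,.2625,.034)),proj(k,(.3875,.2625,.034)))
f=lambda i,u,v:cv2.resize(i[v-40:v+30,u-50:u+50],(400,280),interpolation=cv2.INTER_CUBIC)
cv2.imwrite('pics/c8.png',np.vstack([np.pad(im[60:330],((0,0),(0,288),(0,0))),np.hstack([f(a,215,180),f(b,160,188)])])[:,:,::-1])
```

```text
lap [0.5637884  0.27195617 0.025     ] hold [0.38798759 0.26254752 0.034     ]
[0.38805638 0.26267536 0.12144882] 0.011397563086823593 (np.float64(215.3798087485569), np.float64(176.2327625548219)) (np.float64(159.33053566723615), np.float64(182.85956897427707)) (np.float64(251.86729563033802), np.float64(202.18056593420891))
```

View pics/c8.png

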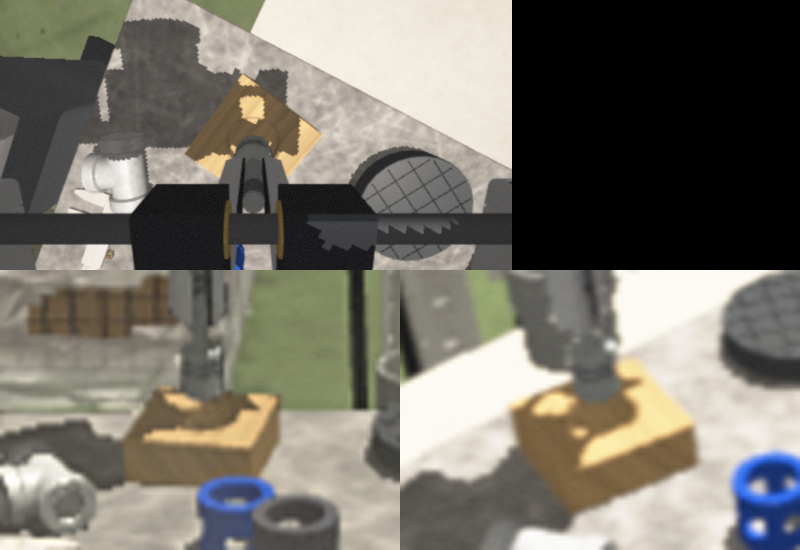

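The plug hangs over the middle of the block in both views: side crop head at (203,385), scene crop head at (600,385). I'm lowering it into the hole.

carry_out(deltas=[0, 0, -0.4, 0, 0, 0, -1, 0, 0, -0.4, 0, 0, 0, -1, 0, 0, -0.4, 0, 0, 0, -1, 0, 0, -0.2, 0, 0, 0, -1, 0, 0, -0.1, 0, 0, 0, -1, 0, 0, 0, 0, 0, 0, -1, 0, 0, 0, 0, 0, 0, -1])

```text
clock: 19.7
tcp_pos: [0.3879, 0.2628, 0.0837]
orientation: [1.655, 2.67, 0.001]
contact_force: [-1.0, 0.1, -2.8]
grip_width: 0.0116
grip_force: 30.0
```

carry_out(deltas=[0, 0, -0.04, 0, 0, 0, -1, 0, 0, -0.04, 0, 0, 0, -1, 0, 0, 0, 0, 0, 0, -1, 0, 0, 0, 0, 0, 0, -1])

```text
clock: 20.2
tcp_pos: [0.388, 0.2629, 0.0825]
orientation: [1.655, 2.67, 0.001]
contact_force: [-4.1, -1.2, 11.3]
grip_width: 0.0117
grip_force: 30.0
```

carry_out(deltas=[0, 0, 0.03, 0, 0, 0, -1, 0, 0, 0, 0, 0, 0, -0.6, 0, 0, 0, 0, 0, 0, -0.2, 0, 0, 0, 0, 0, 0, 0, 0, 0, 0, 0, 0, 0, 0, 0, 0, 0, 0, 0, 0, 0])

```text
clock: 20.95
tcp_pos: [0.3878, 0.2628, 0.0822]
orientation: [-1.655, -2.67, 0.0]
contact_force: [-0.6, -0.7, -0.0]
grip_width: 0.0468
grip_force: 0.0
```

carry_out(deltas=[0, 0, 0.4, 0, 0, 0, 0, 0, 0, 0.8, 0, 0, 0, 0, 0, 0, 1, 0, 0, 0, 0, 0, 0, 1, 0, 0, 0, 0, 0, 0, 1, 0, 0, 0, 0, 0, 0, 0.6, 0, 0, 0, 1, 0, 0, 0, 0, 0, 0, 1])

```text
clock: 21.82
tcp_pos: [0.388, 0.2629, 0.203]
orientation: [1.655, 2.669, 0.002]
contact_force: [-0.0, 0.7, 0.6]
grip_width: 0.0635
grip_force: 0.0
```

Run:
```python
from h import *
import pickle
im,k=shot('wrist','w9'); pickle.dump(k,open('w9.k','wb')); s=readout.read_state(); a,ka=shot('side');b,kb=shot('scene')
print(s['tcp_pos'],proj(k,(.388,.2628,.108)),proj(k,(.564,.272,.025)))
f=lambda i,u,v:cv2.resize(i[v-40:v+30,u-50:u+50],(400,280),interpolation=cv2.INTER_CUBIC)
cv2.imwrite('pics/c9.png',np.vstack([np.pad(im[60:330],((0,0),(0,288),(0,0))),np.hstack([f(a,215,180),f(b,160,188)])])[:,:,::-1])
```

```text
[0.38767462 0.2626977  0.20198872] (np.float64(252.22282101888226), np.float64(200.27276266377567)) (np.float64(378.29884058471026), np.float64(236.8607918755331))
```

View pics/c9.png

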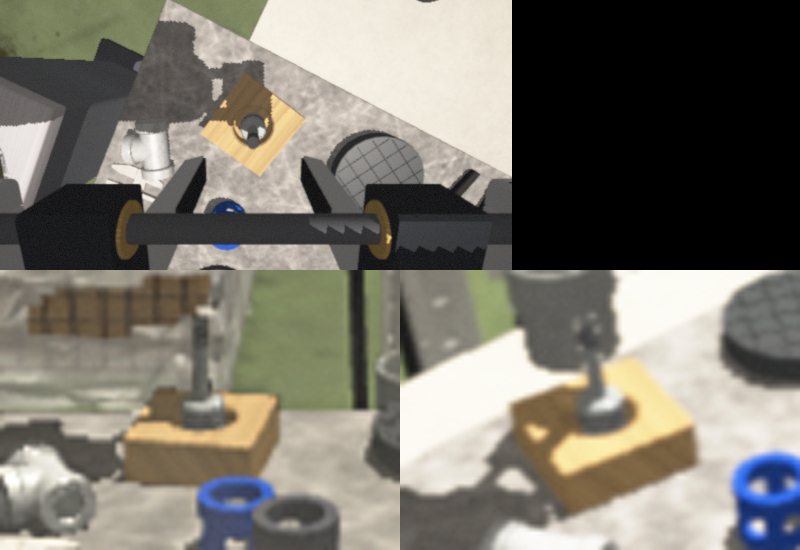

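The plug stands upright in the hole: wrist (252,190), vertical in both side and scene views. The cage is next.

carry_out(deltas=[0.3, -1, 0, 0, 0, -0.5, 1, 0.3, -1, 0, 0, 0, -0.5, 1, 0.3, -1, 0, 0, 0, -0.5, 1, 0.3, -1, 0, 0, 0, -0.5, 1, 0.3, -1, 0, 0, 0, -0.5, 1, 0.3, -1, 0, 0, 0, -0.5, 1, 0.3, -1, 0, 0, 0, -0.5, 1, 0.3, -1, 0, 0, 0, -0.5, 1, 0.3, -1, 0, 0, 0, -0.5, 1, 0.2, -1, 0, 0, 0, -0.5, 1, 0, -0.5, 0, 0, 0, -0.3, 1, 0, 0, 0, 0, 0, 0, 1])

```text
clock: 23.48
tcp_pos: [0.46, 0.0, 0.2017]
orientation: [-2.224, -2.218, 0.001]
contact_force: [0.8, -0.1, -0.1]
grip_width: 0.0946
grip_force: 0.0
```

Run:
```python
from h import *
import pickle
im,k=shot('wrist','w10'); pickle.dump(k,open('w10.k','wb')); s=readout.read_state()
print(s['tcp_pos'],s['orientation'])
u,v=map(int,proj(k,(.4615,0,.09))); print(u,v,proj(k,(.4615,.025,.09)),proj(k,(.4865,0,.09)))
g=cv2.cvtColor(im,cv2.COLOR_RGB2GRAY)
print(g[v,u-50:u+51:3]); print(g[v-50:v+51:3,u])
```

```text
[0.46003289 0.00051048 0.20191272] [-2.22276738e+00 -2.21940552e+00  3.81987044e-04]
254 196 (np.float64(254.20654379820678), np.float64(171.3782211684615)) (np.float64(279.2786636442115), np.float64(196.18199414344062))
[ 86  82  83  81  85  50  39  18  83 111 109  69  52  84  85  78  72  71
  74  81  85  49  44  46  46 184 117 118 120 171 173 174 172 178]
[119 121 104  50  45  80  89  66  50  51  51  52  90  85  87  88  85  76
  90  60  47  46  42  47  47 145 183 178 175 168 153 152 157 149]
```

carry_out(deltas=[0.05, 0, -0.8, 0, 0, 0, 1, 0, 0, -0.8, 0, 0, 0, 1, 0, 0, -0.8, 0, 0, 0, 1, 0, 0, -0.8, 0, 0, 0, 1, 0, 0, -0.8, 0, 0, 0, 1, 0, 0, -0.7, 0, 0, 0, 1, 0, 0, -0.3, 0, 0, 0, 1, 0, 0, 0, 0, 0, 0, 1, 0, 0, 0, 0, 0, 0, 1])

```text
clock: 24.65
tcp_pos: [0.4618, 0.0004, 0.0778]
orientation: [2.223, 2.219, 0.001]
contact_force: [-0.1, -0.2, -0.1]
grip_width: 0.0941
grip_force: 0.0
```

carry_out(deltas=[0, 0, 0, 0, 0, 0, -1, 0, 0, 0, 0, 0, 0, -1, 0, 0, 0, 0, 0, 0, -1, 0, 0, 0, 0, 0, 0, -1, 0, 0, 0, 0, 0, 0, -1])

```text
clock: 25.28
tcp_pos: [0.4614, 0.0002, 0.0772]
orientation: [-2.223, -2.219, 0.0]
contact_force: [-0.9, -0.1, 0.5]
grip_width: 0.0506
grip_force: 30.0
```

carry_out(deltas=[0, 0, 0.2, 0, 0, 0, -1, 0, 0, 0.4, 0, 0, 0, -1, 0, 0, 0.6, 0, 0, 0, -1, 0, 0, 0.7, 0, 0, 0, -1, 0, 0, 0.7, 0, 0, 0, -1, 0, 0, 0.4, 0, 0, 0, -1, 0, 0, 0, 0, 0, 0, -1])

```text
clock: 26.15
tcp_pos: [0.4618, 0.0002, 0.153]
orientation: [2.223, 2.219, 0.001]
contact_force: [0.0, -0.2, -3.4]
grip_width: 0.0511
grip_force: 30.0
```

carry_out(deltas=[0, -0.4, 0, 0, 0, -0.5, -1, 0, -0.8, 0, 0, 0, -1, -1, 0.1, -0.8, 0, 0, 0, -1, -1, 0.1, -0.8, 0, 0, 0, -1, -1, 0.1, -0.8, 0, 0, 0, -1, -1, 0.1, -0.8, 0, 0, 0, -1, -1, 0.1, -0.8, 0, 0, 0, -1, -1, 0.1, -0.8, 0, 0, 0, -1, -1, 0.1, -0.8, 0, 0, 0, -1, -1, 0.1, -0.8, 0, 0, 0, -1, -1, 0.1, -0.8, 0, 0, 0, -1, -1, 0.1, -0.8, 0, 0, 0, -1, -1])

```text
clock: 27.65
tcp_pos: [0.486, -0.2309, 0.1513]
orientation: [-3.018, -0.869, 0.002]
contact_force: [-0.4, -0.2, -3.5]
grip_width: 0.0506
grip_force: 30.0
```

carry_out(deltas=[0.1, -0.5, 0, 0, 0, -1, -1, 0.1, -0.3, 0, 0, 0, -1, -1, 0.1, 0, 0, 0, 0, -1, -1, 0, 0, 0, 0, 0, -1, -1, 0, 0, 0, 0, 0, -1, -1, 0, 0, 0, 0, 0, -1, -1, 0, 0, 0, 0, 0, -0.5, -1, 0, 0, 0, 0, 0, 0, -1, 0, 0, 0, 0, 0, 0, -1])

```text
clock: 28.78
tcp_pos: [0.4937, -0.25, 0.1518]
orientation: [-3.141, 0.002, 0.001]
contact_force: [0.1, 0.5, -3.0]
grip_width: 0.0508
grip_force: 30.0
```

Run:
```python
from h import *
import pickle
im,k=shot('wrist','w11'); pickle.dump(k,open('w11.k','wb')); s=readout.read_state()
print(s['tcp_pos'],s['orientation'],s['grip_width'],np.round(s['joint_positions'],2))
for p in ((.547,-.2555,.01),(.547,-.2555,.06),(.592,-.2555,.01),(.547,-.3005,.01)): print(np.round(proj(k,p),1))
g=cv2.cvtColor(im,cv2.COLOR_RGB2GRAY); cs=cv2.HoughCircles(cv2.GaussianBlur(g,(3,3),0),cv2.HOUGH_GRADIENT,1.5,40,param1=150,param2=30,minRadius=36,maxRadius=52); print(cs)
```

```text
[ 0.49382902 -0.24991277  0.15190208] [-3.14135036e+00  2.40742136e-03  6.96862645e-04] 0.05068872141365992 [-0.53  0.38  1.59 -0.    1.17  1.04]
[258.5 140.5]
[259.6 143.1]
[258.7  95.7]
[301.1 140.5]
[[[251.25 140.25  42.9 ]
  [ 29.25 224.25  51.15]
  [251.25 233.25  41.25]]]
```

Run:
```python
from h import *
import pickle
k=pickle.load(open('w11.k','rb')); im=cv2.imread('pics/w11.png')[:,:,::-1]
g=cv2.cvtColor(im,cv2.COLOR_RGB2GRAY)
print(onz(k,251.25,140.25,.01))
for v in range(104,190,8): print(v,g[v,196:312:4])
b,kb=shot('side'); gb=cv2.cvtColor(b,cv2.COLOR_RGB2GRAY)
for v in (276,280,284,288,292,296,300,304,308,312): print(v,gb[v,250:318:2])
```

```text
[ 0.54729229 -0.24780553  0.01      ]
104 [174 181 187 172 172 183 195 202 188 246 253 253 253 236 135 253 253 253
 253 253 190 174 179 194 213 197 204 196 193]
112 [186 178 180 178 161 178 190 252 253 253 253 253 253 253 253 253 253 253
 253 253 253 253 228 192 182 178 172 178 185]
120 [187 193 179 184 187 222 253 252 253 252 252 252 252 252 253 253 253 253
 253 253 253 252 252 252 195 181 181 178 170]
128 [182 173 179 181 194 251 252 251 251 251 252 252 250 252 252 253 252 253
 252 252 252 252 251 253 247 189 181 182 178]
136 [175 167 170 177 244 250 252 250 250 250 250 250 236 224 153 191 228 252
 250 251 251 250 250 252 250 179 179 186 182]
144 [189 185 176 172 241 250 250 249 249 250 249 249 216 143 226 179 161 251
 250 250 250 250 249 251 249 176 182 190 185]
152 [183 190 205 191 182 249 250 248 247 249 248 248 247 112 103 108 247 250
 249 249 250 248 248 249 245 182 193 194 183]
160 [185 193 188 183 195 223 243 119 188 248 247 247 246 248 247 247 248 249
 248 248 248 198 144 248 186 179 180 185 186]
168 [186 165 162 174 178 177 185 246 245 246 244 245 244 246 247 247 246 247
 
[... 1020 characters left out ...]
10 211 212 236 236 235 234 235 237 202 127 120 116 122 126 134
 218 236 239 238 238 238 231 150 204 237 192 188 194 199 211 212]
300 [201 193 191 125 183 240 237 236 236 235 236 239 224 224 203 154 157 185
 225 240 239 239 240 240 240 240 239 241 199 201 197 193 200 195]
304 [196 186 208 198 128 195 240 236 236 235 235 236 236 237 237 237 238 238
 238 239 238 238 238 238 238 238 240 183 207 188 186 185 181 178]
308 [187 198 203 202 214 110 120 191 239 239 239 160 138 234 237 237 237 237
 238 239 238 239 238 239 242 216 155 188 184 182 184 192 188 181]
312 [193 199 201 217 223 226 192 106 121 127 143 180 225 239 244 240 241 241
 243 250 241 216 187 149 148 192 193 188 193 195 184 192 193 189]
```

carry_out(deltas=[0.4, 0.06, 0, 0, 0, 0, -1, 0.7, 0, 0, 0, 0, 0, -1, 0.7, 0, 0, 0, 0, 0, -1, 0.3, 0, 0, 0, 0, 0, -1, 0, 0, 0, 0, 0, 0, -1, 0, 0, -0.5, 0, 0, 0, -1, 0, 0, -0.6, 0, 0, 0, -1, 0, 0, -0.6, 0, 0, 0, -1, 0, 0, -0.3, 0, 0, 0, -1, 0, 0, 0, 0, 0, 0, -1, 0, 0, 0, 0, 0, 0, -1])

```text
clock: 30.25
tcp_pos: [0.5468, -0.2484, 0.1027]
orientation: [3.141, -0.003, 0.001]
contact_force: [0.1, 0.3, -3.5]
grip_width: 0.0509
grip_force: 30.0
```

Run:
```python
from h import *
s=readout.read_state(); b,kb=shot('side','side12'); print(s['tcp_pos'])
g=cv2.cvtColor(b,cv2.COLOR_RGB2GRAY)
for v in (258,262,266,270,274,278,282,286,290,294,298): print(v,g[v,254:312:2])
for z in (.07,.112): print([np.round(proj(kb,(s['tcp_pos'][0]+d,s['tcp_pos'][1],z)),1) for d in (-.025,0,.025)])
```

```text
[ 0.54677198 -0.24837561  0.10268216]
258 [195 205 193 193 205 215 203 202  90  88  88  91  92 134 137 137 137 139
 130 103 102 129 196 182 180 181 190 202 202]
262 [207 221 212 208 209 203 203 197  92  88  88  90  91 136 137 136 138 138
 124 101 102 137 190 185 195 198 189 189 194]
266 [208 205 207 213 206 196 187 194  84  87  90  90  91 137 138 139 138 138
 119 101 102 167 191 188 195 192 192 186 178]
270 [198 190 177 183 190 194 198 205  97  87  91  91  92 138 137 137 139 140
 140 120 106 180 195 201 205 207 205 204 204]
274 [153 144 148 145 142 109 109 141 199 168  92  87  92 102 102 102 103 106
  98 129 177 182 179 184 184 193 205 207 208]
278 [112 113 111 113 114 114 111 165 181 198 198 194 169 152 146 115 201 211
 217 208 210 208 206 202 198 196 203 219 213]
282 [109 107 107 107 111 128 108 186 203 199 198 203 149 114 118 116 185 193
 193 198 198 202 192 185 185 191 195 200 200]
286 [102 105 105 104 103 108 114 125 114 124 138 249 186 114 119 113 243 243
 244 236 226 194 188 193 203 199 193 199 198]
290 [100 101 103 104 124 129 128 128 129 128 126 129 113 118 119 115 240 239
 238 239 239 238 240 234 209 214 199 198 197]
294 [102 105 111 125 124 134 170 123 175 245 232 124 116 118 118 111 230 239
 237 238 238 238 239 239 241 210 192 190 192]
298 [ 97  99 119 124 125 134 177 122 134 177 125 120 117 117 117 124 209 241
 241 241 241 241 240 202 228 243 187 194 209]
[array([269.4, 270.8]), array([283.1, 270.7]), array([296.7, 270.6])]
[array([269.7, 251.4]), array([283.7, 251.3]), array([297.6, 251.2])]
```

carry_out(deltas=[-0.06, 0, 0, 0, 0, 0, -1, 0, 0, -0.3, 0, 0, 0, -1, 0, 0, -0.4, 0, 0, 0, -1, 0, 0, 0, 0, 0, 0, -1, 0, 0, 0, 0, 0, 0, -1])

```text
clock: 30.92
tcp_pos: [0.5451, -0.2483, 0.0847]
orientation: [-3.142, 0.003, 0.0]
contact_force: [1.0, 0.2, -3.0]
grip_width: 0.0509
grip_force: 30.0
```

carry_out(deltas=[0, 0, -0.4, 0, 0, 0, -1, 0, 0, -0.4, 0, 0, 0, -1, 0, 0, -0.4, 0, 0, 0, -1, 0, 0, -0.3, 0, 0, 0, -1, 0, 0, -0.2, 0, 0, 0, -1, 0, 0, 0, 0, 0, 0, -1, 0, 0, 0, 0, 0, 0, -1])

```text
clock: 31.8
tcp_pos: [0.5452, -0.2483, 0.0425]
orientation: [3.141, -0.003, 0.001]
contact_force: [-0.4, -0.5, -2.6]
grip_width: 0.0508
grip_force: 30.0
```

carry_out(deltas=[0, 0, -0.06, 0, 0, 0, -1, 0, 0, -0.06, 0, 0, 0, -1, 0, 0, 0, 0, 0, 0, -1, 0, 0, 0, 0, 0, 0, -1])

```text
clock: 32.3
tcp_pos: [0.5451, -0.2483, 0.0393]
orientation: [3.141, -0.003, 0.0]
contact_force: [0.9, -0.3, -2.7]
grip_width: 0.0509
grip_force: 30.0
```

carry_out(deltas=[0, 0, -0.04, 0, 0, 0, -1, 0, 0, 0, 0, 0, 0, -1, 0, 0, 0, 0, 0, 0, -1])

```text
clock: 32.67
tcp_pos: [0.5451, -0.2483, 0.0392]
orientation: [3.141, -0.003, 0.001]
contact_force: [-4.2, 1.9, 8.9]
grip_width: 0.0503
grip_force: 30.0
```

carry_out(deltas=[0, 0, 0.03, 0, 0, 0, -1, 0, 0, 0, 0, 0, 0, 0.6, 0, 0, 0, 0, 0, 0, 0.6, 0, 0, 0, 0, 0, 0, 0.6, 0, 0, 0, 0, 0, 0, 0.6, 0, 0, 0.6, 0, 0, 0, 0.6, 0, 0, 1, 0, 0, 0, 0.6, 0, 0, 1, 0, 0, 0, 0.6, 0, 0, 1, 0, 0, 0, 1, 0, 0, 1, 0, 0, 0, 1, 0, 0, 1, 0, 0, 0, 1, 0, 0, 1, 0, 0, 0, 1])

```text
clock: 34.17
tcp_pos: [0.545, -0.2482, 0.206]
orientation: [3.141, -0.003, 0.002]
contact_force: [-0.2, 0.7, 0.4]
grip_width: 0.094
grip_force: 0.0
```

Run:
```python
from h import *
s=readout.read_state(); b,kb=shot('side','side13'); print(s['tcp_pos'],s['grip_width'])
g=cv2.cvtColor(b,cv2.COLOR_RGB2GRAY)
m=cv2.inRange(g,0,135); c=blob(m,(262,255,302,305)); print(cv2.boundingRect(c))
for z in (.01,.052): print([np.round(proj(kb,(.545+d,-.2483,z)),1) for d in (-.025,0,.025)])
for v in range(262,306,4): print(v,g[v,258:310:2])
```

```text
[ 0.54496416 -0.24822608  0.20601976] 0.09404028801541728
(262, 272, 33, 33)
[array([268.1, 297.1]), array([281.3, 297. ]), array([294.6, 296.9])]
[array([268.4, 278.9]), array([281.9, 278.8]), array([295.4, 278.7])]
262 [205 199 203 198 195 187 184 185 192 191 190 193 186 183 184 198 198 186
 183 183 183 178 189 192 184 182]
266 [201 206 199 190 182 185 179 189 203 197 190 188 181 186 188 198 199 201
 215 200 185 182 189 185 185 179]
270 [174 178 184 188 192 194 206 214 211 195 197 206 196 197 198 204 206 195
 187 184 189 194 197 201 198 198]
274 [191 191 186 182 189 195 173 134 129 117 106 100 109 105 124 132 144 186
 186 174 176 178 176 187 200 200]
278 [190 188 196 192 197 153 131 112  99  94 100 144 172 184 122  93 115 133
 166 202 199 195 191 187 196 210]
282 [168 172 174 180 189 113 129 130 165 201 148 111 113 126 100 102 133 132
 142 195 184 180 178 185 186 191]
286 [168 164 165 171 199 125  92  94 102 112 126 129 132 132 127 110 101  98
 140 188 180 185 194 190 185 192]
290 [170 176 226 236 239 111  95  94  93  93  92  89  92  92  94  97 100  93
 193 235 235 228 199 205 189 188]
294 [203 234 191 118 125  95 126 115  93  93  92  95 119 120 118 105  90  93
 217 233 233 233 234 199 183 184]
298 [212 238 147 119 124  98  90  92  93  95  90 106 109 102  92 113 118  93
 233 237 234 191 220 238 177 185]
302 [115 238 238 228 157 117 117  92  89  91  89  94  94  90  89  81 117 229
 237 235 234 233 234 229 201 193]
```

The cage stands round the peg. The side profile spans u 268–294, with the top rim centred at v≈279, matching the projection of a seated cage. Now I'm going for the seat ring.

carry_out(deltas=[-0.2, 0.6, 0, 0, 0, 1, 1, -0.2, 0.8, 0, 0, 0, 1, 1, -0.2, 0.8, 0, 0, 0, 1, 1, -0.2, 0.8, 0, 0, 0, 1, 1, -0.2, 0.8, 0, 0, 0, 1, 1, -0.2, 0.8, 0, 0, 0, 1, 1, -0.2, 0.8, 0, 0, 0, 1, 1, -0.2, 0.8, 0, 0, 0, 1, 1, -0.2, 0.8, 0, 0, 0, 1, 1, -0.2, 0.8, 0, 0, 0, 1, 1, -0.2, 0.6, 0, 0, 0, 1, 1, -0.2, 0.6, 0, 0, 0, 1, 1])

```text
clock: 35.72
tcp_pos: [0.4848, -0.0227, 0.2044]
orientation: [2.719, 1.572, 0.001]
contact_force: [-0.6, -0.2, -0.3]
grip_width: 0.0941
grip_force: 0.0
```

carry_out(deltas=[-0.2, 0.4, 0, 0, 0, 1, 1, -0.2, 0.3, 0, 0, 0, 1, 1, -0.2, 0.2, 0, 0, 0, 1, 1, -0.2, 0, 0, 0, 0, 1, 1, -0.1, 0, 0, 0, 0, 1, 1, 0, 0, 0, 0, 0, 1, 1, 0, 0, 0, 0, 0, 0, 1, 0, 0, 0, 0, 0, 0, 1])

```text
clock: 36.72
tcp_pos: [0.4625, -0.0008, 0.2041]
orientation: [2.225, 2.217, 0.0]
contact_force: [-0.0, 0.1, -0.1]
grip_width: 0.0944
grip_force: 0.0
```

Run:
```python
from h import *
import pickle
im,k=shot('wrist','w14'); pickle.dump(k,open('w14.k','wb')); s=readout.read_state()
print(s['tcp_pos'],s['orientation'])
g=cv2.cvtColor(im,cv2.COLOR_RGB2GRAY)
print([np.round(proj(k,p),1) for p in ((.4615,0,.052),(.4935,0,.052),(.4615,.032,.052),(.4615,0,.01),(.5115,0,.01))])
cs=cv2.HoughCircles(cv2.GaussianBlur(g,(3,3),0),cv2.HOUGH_GRADIENT,1.5,8,param1=120,param2=25,minRadius=8,maxRadius=50)
print([c for c in np.round(cs[0],1).tolist() if abs(c[0]-254)<25 and abs(c[1]-190)<35][:12])
```

```text
[ 0.4625066  -0.00078605  0.20408959] [2.22506305e+00 2.21751847e+00 2.10111396e-04]
[array([251.8, 187.1]), array([279.9, 187. ]), array([251.6, 158.9]), array([251.9, 180.3]), array([290.9, 180.2])]
[[251.1999969482422, 186.8000030517578, 27.5], [251.1999969482422, 176.1999969482422, 40.79999923706055], [242.1999969482422, 186.8000030517578, 35.900001525878906], [242.1999969482422, 177.8000030517578, 37.20000076293945], [261.79998779296875, 185.1999969482422, 27.399999618530273], [246.8000030517578, 168.8000030517578, 27.5], [239.1999969482422, 195.8000030517578, 34.20000076293945], [252.8000030517578, 195.8000030517578, 22.700000762939453], [233.1999969482422, 189.8000030517578, 39.20000076293945], [230.1999969482422, 174.8000030517578, 25.600000381469727], [263.20001220703125, 176.1999969482422, 29.299999237060547], [266.20001220703125, 194.1999969482422, 18.399999618530273]]
```

carry_out(deltas=[-0.04, 0.03, -0.8, 0, 0, 0, 1, 0, 0, -0.9, 0, 0, 0, 1, 0, 0, -0.9, 0, 0, 0, 1, 0, 0, -0.9, 0, 0, 0, 1, 0, 0, -0.9, 0, 0, 0, 1, 0, 0, -0.8, 0, 0, 0, 1, 0, 0, -0.5, 0, 0, 0, 1, 0, 0, -0.2, 0, 0, 0, 1, 0, 0, 0, 0, 0, 0, 1, 0, 0, 0, 0, 0, 0, 1])

```text
clock: 38.02
tcp_pos: [0.4618, -0.0, 0.057]
orientation: [2.223, 2.219, 0.001]
contact_force: [0.1, 0.5, 0.6]
grip_width: 0.0938
grip_force: 0.0
```

carry_out(deltas=[0, 0, 0, 0, 0, 0, -1, 0, 0, 0, 0, 0, 0, -1, 0, 0, 0, 0, 0, 0, -1, 0, 0, 0, 0, 0, 0, -1, 0, 0, 0, 0, 0, 0, -1])

```text
clock: 38.65
tcp_pos: [0.4614, -0.0, 0.0565]
orientation: [-2.223, -2.219, 0.0]
contact_force: [-0.8, -0.4, 0.4]
grip_width: 0.0632
grip_force: 29.3
```

carry_out(deltas=[0, 0, 0.2, 0, 0, 0, -1, 0, 0, 0.4, 0, 0, 0, -1, 0, 0, 0.6, 0, 0, 0, -1, 0, 0, 0.8, 0, 0, 0, -1, 0, 0, 0.8, 0, 0, 0, -1, 0, 0, 0.4, 0, 0, 0, -1, 0, 0, 0, 0, 0, 0, -1])

```text
clock: 39.52
tcp_pos: [0.4617, -0.0, 0.1371]
orientation: [2.223, 2.219, 0.001]
contact_force: [-0.2, 0.8, -2.5]
grip_width: 0.0634
grip_force: 29.3
```

carry_out(deltas=[0.2, 0.4, 0, 0, 0, 0.2, -1, 0.4, 0.8, 0, 0, 0, 0.5, -1, 0.4, 0.9, 0, 0, 0, 0.5, -1, 0.4, 0.9, 0, 0, 0, 0.5, -1, 0.4, 0.9, 0, 0, 0, 0.5, -1, 0.4, 0.9, 0, 0, 0, 0.5, -1, 0.5, 0.9, 0, 0, 0, 0.5, -1, 0.5, 0.9, 0, 0, 0, 0.5, -1, 0.5, 0.9, 0, 0, 0, 0.5, -1, 0.5, 0.8, 0, 0, 0, 0.5, -1, 0.2, 0.5, 0, 0, 0, 0.3, -1, 0, 0, 0, 0, 0, 0, -1])

```text
clock: 41.02
tcp_pos: [0.5712, 0.2207, 0.1356]
orientation: [-1.689, -2.648, 0.001]
contact_force: [-0.2, 0.3, -3.3]
grip_width: 0.0632
grip_force: 29.3
```

Run:
```python
from h import *
import pickle
im,k=shot('wrist','w15'); pickle.dump(k,open('w15.k','wb')); s=readout.read_state()
print(s['tcp_pos'],s['orientation'],s['grip_width'],s['contact_force'])
g=cv2.cvtColor(im,cv2.COLOR_RGB2GRAY)
u,v=proj(k,(.564,.272,.025)); w=proj(k,(.622,.272,.025)); print(u,v,np.hypot(w[0]-u,w[1]-v))
cs=cv2.HoughCircles(cv2.GaussianBlur(g,(3,3),0),cv2.HOUGH_GRADIENT,1.5,8,param1=120,param2=25,minRadius=45,maxRadius=75)
for c in cs[0][:8]: print(c, onz(k,c[0],c[1],.025))
k9=pickle.load(open('w9.k','rb'))
cv2.imwrite('pics/c15.png',im[:,:,::-1])
```

```text
[0.57108291 0.22002217 0.13584804] [-1.68991284e+00 -2.64763465e+00  1.40473474e-03] 0.06332479455489068 [ 1.09514608 -0.24874053 -2.75863775]
268.524087344422 145.77788083616215 59.46141791905628
[270.75 144.75  59.1 ] [0.5655017  0.27376739 0.025     ]
[260.25 146.25  51.  ] [0.55704156 0.26826353 0.025     ]
[357.75 177.75  69.15] [0.65647662 0.28106493 0.025     ]
[357.75 168.75  74.1 ] [0.65204683 0.28877078 0.025     ]
[273.75 135.75  51.  ] [0.56441335 0.2825262  0.025     ]
[347.25 167.25  65.85] [0.64209641 0.28574212 0.025     ]
[306.75 152.25  70.8 ] [0.59984651 0.28196379 0.025     ]
[263.25 138.75  54.  ] [0.55661306 0.27581438 0.025     ]
```

carry_out(deltas=[0, 0.5, 0, 0, 0, 0, -1, -0.1, 0.8, 0, 0, 0, 0, -1, -0.15, 0.8, 0, 0, 0, 0, -1, 0, 0, 0, 0, 0, 0, -1, 0, 0, -0.6, 0, 0, 0, -1, 0, 0, -0.8, 0, 0, 0, -1, 0, 0, -0.8, 0, 0, 0, -1, 0, 0, -0.6, 0, 0, 0, -1, 0, 0, -0.4, 0, 0, 0, -1, 0, 0, -0.1, 0, 0, 0, -1, 0, 0, 0, 0, 0, 0, -1, 0, 0, 0, 0, 0, 0, -1])

```text
clock: 42.58
tcp_pos: [0.5656, 0.2726, 0.0546]
orientation: [1.69, 2.648, 0.001]
contact_force: [0.3, -0.4, -2.3]
grip_width: 0.0632
grip_force: 29.3
```

carry_out(deltas=[0, 0, -0.12, 0, 0, 0, -1, 0, 0, -0.1, 0, 0, 0, -1, 0, 0, -0.05, 0, 0, 0, -1, 0, 0, 0, 0, 0, 0, -1, 0, 0, 0, 0, 0, 0, -1])

```text
clock: 43.2
tcp_pos: [0.5652, 0.2725, 0.0475]
orientation: [-1.69, -2.648, 0.0]
contact_force: [-4.3, -0.8, 6.2]
grip_width: 0.0629
grip_force: 29.3
```

Contact is at the expected height. I'm releasing and lifting clear.

carry_out(deltas=[0, 0, 0, 0, 0, 0, 1, 0, 0, 0, 0, 0, 0, 1, 0, 0, 0, 0, 0, 0, 1, 0, 0, 0, 0, 0, 0, 1, 0, 0, 0.5, 0, 0, 0, 1, 0, 0, 1, 0, 0, 0, 1, 0, 0, 1, 0, 0, 0, 1, 0, 0, 1, 0, 0, 0, 1, 0, 0, 1, 0, 0, 0, 1, 0, 0, 1, 0, 0, 0, 1, -0.5, -1, 0.8, 0, 0, 0, 1, 0, 0, 0, 0, 0, 0, 1])

```text
clock: 44.7
tcp_pos: [0.553, 0.2469, 0.2073]
orientation: [1.69, 2.645, 0.005]
contact_force: [0.8, -0.5, -0.2]
grip_width: 0.0939
grip_force: 0.0
```

Run:
```python
from h import *
s=readout.read_state(); print(s['clock'],s['tcp_pos'],s['grip_width'])
a,ka=shot('scene');b,kb=shot('side'); w,k=shot('wrist'); print(proj(k,(.565,.273,.043)))
f=lambda i,u0,v0,u1,v1,W,H:cv2.resize(i[v0:v1,u0:u1],(W,H),interpolation=cv2.INTER_CUBIC)
top=np.hstack([f(a,110,120,310,260,400,280),f(w,60,40,460,320,400,280)])
cv2.imwrite('pics/c16.png',np.vstack([top,f(b,120,150,420,270,800,320)])[:,:,::-1])
cv2.imwrite('pics/c16.png',np.vstack([top,np.hstack([f(b,140,160,400,330,500,320),f(b,250,250,320,320,300,320)])])[:,:,::-1])
```

```text
44.7 [0.5530472  0.24687146 0.20731072] 0.09392935620272312
(np.float64(271.29632560885284), np.float64(170.73820797146664))
```

View pics/c16.png

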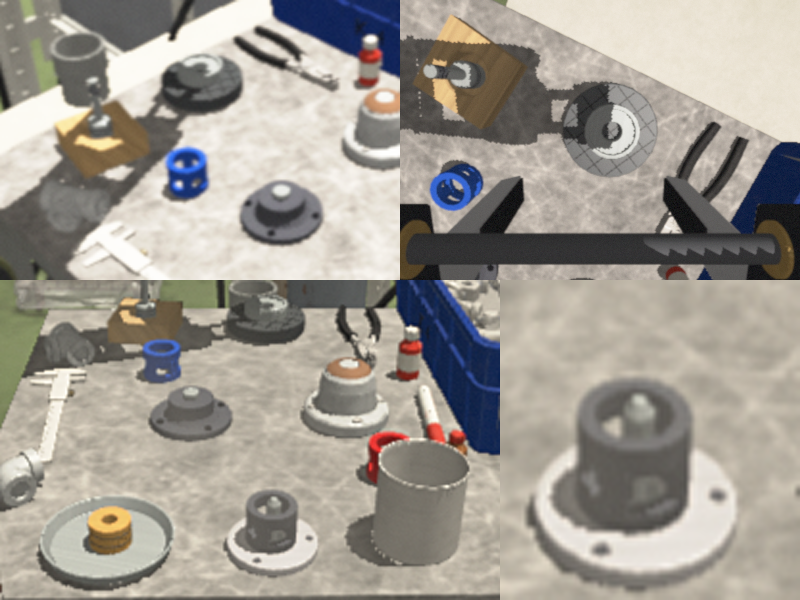

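The ring lies centred on the lapping plate at wrist crop (610,130). The cage sits on the peg base with the peg slightly off-centre in its bore. The bush is in the dish, the plug is upright in the holder, and the bonnet has not moved. I'm handing in.

```bash
python3 -c "
from station import env
print(env.hand_in())"
```

```text
the job is handed in; nothing more can be done
None
```

The job is handed in at about 45 s of the 96 s: guide bush in the dish, plug in the holder, cage on the peg and seat ring on the lapping plate, all upright and released in the last pictures, with the bonnet untouched; `hand_in` returned no verdict.

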